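# Make up two assay kits

### The job

Make up the two assay kits from the stock on the bench: put the tall bottle and the aluminium block in the two-bay tray, and the squat jar, the tip box and the slim tube in the three-bay tray. Each stands upright on the floor of a bay of its own (any bay of its tray); leave the beaker, the well plate and the pipette where they are.

Things in the scene. Friction and masses are not known exactly. Their poses are not given: they have to be found in the camera images.
- tray_two: Fixed open grey plastic tray lying on the bench, two bays in a row along its own y axis, parted by thin walls. Outside 92 (x) x 176 (y) mm, 18 mm high; walls and floor 4 mm thick; each bay is 84 (x) x 86 (y) mm inside, bay centres at y = -45 and +45 mm. Origin: centre of its underside, z up. Stands on the left or on the right of the bench, turned up to 12 degrees.
- tray_three: Fixed open grey plastic tray lying on the bench, three bays in a row along its own y axis, parted by thin walls. Outside 92 (x) x 274 (y) mm, 18 mm high; walls and floor 4 mm thick; each bay is 84 (x) x 86 (y) mm inside, bay centres at y = -90, 0 and +90 mm. Origin: centre of its underside, z up. Stands on the left or on the right of the bench, turned up to 12 degrees.
- bottle: Tall white reagent bottle, straight round body 48 mm in diameter up to 92 mm, then a shoulder and a black cap 32 mm in diameter; 120 mm high in all, about 160 g. Loose, stands upright on the bench; origin: centre of its underside, z up along its axis.
- jar: Squat white jar, round, 54 mm in diameter up to 50 mm, with a black lid 52 mm in diameter; 64 mm high in all, about 120 g. Loose, stands upright on the bench; origin: centre of its underside, z up along its axis.
- tube: Slim white flat-bottomed capped tube, 28 mm in diameter and 100 mm high, the top 18 mm being the grey cap; about 60 g. Loose, stands upright on the bench; origin: centre of its underside, z up along its axis.
- tipbox: White pipette tip box, 52 (x) x 66 (y) mm, solid up to 44 mm, with rows of tip ends that stand 6 mm out of its top; about 110 g. Loose, lies flat on the bench with its long side (y axis) within 35 degrees of the world's y. It fits a bay either way round; with its long side along the row of bays the fingers open clear of the neighbouring bays. Origin: centre of its underside, z up.
- block: Bare aluminium tube block, 36 (x) x 68 (y) mm, 45 mm high, with ten dark wells in its flat top; about 300 g. Loose, lies flat on the bench with its long side (y axis) within 35 degrees of the world's y. It fits a bay either way round; with its long side along the row of bays the fingers open clear of the neighbouring bays. Origin: centre of its underside, z up.
- beaker: Glass beaker, round, 72 mm in diameter at the rim, 90 mm high, loose; bystander, leave it alone. Origin: centre of its underside.
- wellplate: White well plate, 127 (x) x 85 (y) mm, 14 mm high, loose; bystander, leave it alone. Origin: centre of its underside.
- pipette: Hand pipette lying on the bench along its y axis, about 256 mm long (y from -118 to +138 mm), 30 mm wide and 22 mm high, loose; bystander, leave it alone. Origin: on its underside, where handle and shaft meet.
Things that resemble listed ones, but are neither listed nor needed, are in the scene too. What is shaped like the tipbox but purple is not meant.

How it is judged:
By the outcome, as a careful person would: the job done as asked, in the order asked, and still so for the second after the job is handed in, with the robot touching nothing.
It also fails if it takes over 128 s, if anything falls off the work surface, if the arm or the gripper's body presses on something with over 40 N, if the wrist force passes 120 N, or if a joint passes its speed limit or range.

### The arm

A 6-joint arm with a two-finger parallel gripper is mounted at the origin on the work surface. World frame = base frame: x ahead of the robot, y to its left, z up, the work surface at z = 0. Lengths are in m, angles in degrees, forces in N, time in s.
With the tool pointing down it reaches from about 0.35 to 0.975 m from the base axis. Payload 4.9 kg.
Tool frame: the origin (TCP) lies midway between the tips of the shut fingers; the grasp point (between the pads) lies 19 mm behind it; y points along the fingers, z is the direction in which the jaws open and shut, and the axes are right-handed (so a half turn about y gives the same grasp; the last joint's range is limited). The gripper opens to 85 mm and grips with 20 to 120 N. Pads are 22 mm wide; open, the fingers measure 114 mm over their backs; the gripper's body (76 mm by 85 mm) begins 54 mm behind the grasp point. The pads swing forward as they close: fully open they stand 13 mm farther back than shut.
Start: joints at [70.417, 3.019, 92.412, -0, 84.569, -6.818], TCP at [0.138, 0.61, 0.231] pointing down, gripper open.
Joint ranges: [-172.51, 172.51], [-57.92, 126.97], [3.15, 148.05], [-58.71, 238.71], [5.1, 150.11], [-179.66, 179.66]. Speed limits (degrees/s): [147.25, 147.25, 180, 180, 180, 180].

### API

Orientations are given as [roll, pitch, yaw] about the fixed x, y, z axes, in that order (R = Rz(yaw) Ry(pitch) Rx(roll)).
In Python, from workcell import env gives the robot as it stands.
- The arm moves only by the tool move_arm, never from a script. Its arguments are lists of equal length, an entry for each row: "dr": the turn, a rotation vector about the tool's x, y, z in units of 6 degrees (1.0 is 6 degrees), a list of three; "translation": the shift along the tool's x, y, z in units of 25 mm (1.0 is 25 mm), a list of three; "jaw": the closure in counts, from 0 (fully open) to 255 (shut). In form: {"dr": [[rx, ry, rz], ...], "translation": [[dx, dy, dz], ...], "jaw": [jaw, ...]}. A call has 1 to 8 rows; each row shifts and turns the commanded pose from where the row before left it, along the tool's axes as they then stand; what a row does not reach is not made up. A row lasts 1/10 s, in which the tool goes at most 50 mm and 8.59 degrees, less where a joint would pass 70% of its speed; a pose out of reach is approached as far as the arm can. A call is refused whole if a number of a shift passes 1 or a number of a turn 1, either way. A call with a gripper value outside its range is refused whole. The fingers move at their own pace and stop on an object; "newtons" is the grip in N (left out, the last holds). Time passes only in rows, so rows that do not move let the fingers close. It gives the time, the measured TCP pose, the force and the opening at its end, in the units of the state.
- env.get_state(): the state, without advancing time (a new reading comes with each control period).
- env.camera(name): name is "scene" or "top" or "wrist"; returns (picture, depth): 400x640x3 uint8, blue, green, red; 400x640 float32, m along the optical axis (not along the pixel's ray), 0 where there is no reading.
- env.calibration(name): a dict with "camera_matrix" (3x3 intrinsics, pixels), "world_from_camera" (4x4, takes a point from camera to world coordinates); the wrist camera has in their place "T_tool_cam" (4x4, takes a point from camera to tool coordinates, whose origin is the TCP and whose axes are the tool frame's). Camera axes: x right, y down, z forward; pixel columns grow to the right and rows downward; lengths in m; the calibration is good to about 2 mm. The wrist camera is an equidistant fisheye: a pixel r from the principal point sees the ray r / f radians off the axis. A picture is of the moment at which its call begins: read the wrist's pose just before it. calibration takes no time and is no camera call.
- env.finish_job(): hands the job in, once; it reports no verdict.
The state is a dict: "t": time; "joint_positions": joint angles; "joint_velocities": joint speeds; "joint_efforts": joint torques, N m; "eef_pos": TCP position; "tcp_rot": TCP orientation; "contact_force": force on the tool from outside, world axes, zero at the start; "torque": the same for the moment, N m; "finger_gap": opening from 0.0 (shut) to 1.0 (fully open).
Only numpy, scipy, OpenCV 4.12 (cv2) and the standard library are available. Lean on these libraries where they do the work, as an engineer would, in place of code of your own. Each camera call takes 0.05 s, during which the arm holds its last target.

## Working session

There is one attempt and no reset: what is moved stays moved. The work goes in short steps, Python scripts to look and compute and a tool call to move; the robot and the scene stay as the last step left them, time stands still between calls to the robot, and variables do not carry over. Pictures are saved under pics/ and viewed, and the job is handed in when it is done.

Besides the shell and the picture viewer there is one more tool, called as a command line: name --argument value ..., lists and objects as JSON in quotes. move_arm: Moves the arm, as the interface text tells. Its arguments: {"type":"object","properties":{"dr":{"type":"array"},"translation":{"type":"array"},"jaw":{"type":"array"},"newtons":{"type":"number"}},"required":["dr","translation","jaw"]}

```bash
mkdir -p pics; ls; python3 - <<'E'
from workcell import env
import cv2,numpy as np
np.set_printoptions(precision=4,suppress=True)
s=env.get_state();print(s)
for n in("scene","top"):
    p,d=env.camera(n);cv2.imwrite(f"pics/{n}0.png",p);np.save(f"pics/{n}0.npy",d)
    c=env.calibration(n);print(n,c)
print(env.calibration("wrist"))
E
```

```text
pics
{'t': 0.0, 'joint_positions': array([70.416 ,  3.0579, 92.4928, -0.0001, 84.5668, -6.8177]), 'joint_velocities': array([-0.0387,  0.0418,  0.02  ,  0.0064,  0.0698, -0.0556]), 'joint_efforts': array([  0.0008, -39.3644, -37.0195,   0.    ,   0.0066,   0.    ]), 'eef_pos': array([0.1379, 0.609 , 0.23  ]), 'tcp_rot': array([-90.1167,   0.0139, -12.7664]), 'contact_force': array([ 0.606 ,  0.2258, -0.4279]), 'torque': array([ 0.0231,  0.0747, -0.0504]), 'finger_gap': 0.9996783175343229}
scene {'camera_matrix': array([[406.9408,   0.    , 317.5213],
       [  0.    , 406.9408, 197.7781],
       [  0.    ,   0.    ,   1.    ]]), 'world_from_camera': array([[ 0.5574,  0.5049, -0.6591,  1.4962],
       [ 0.83  , -0.3198,  0.457 , -0.6427],
       [ 0.02  , -0.8018, -0.5973,  0.8462],
       [ 0.    ,  0.    ,  0.    ,  1.    ]])}
top {'camera_matrix': array([[362.7543,   0.    , 314.5102],
       [  0.    , 362.7543, 200.223 ],
       [  0.    ,   0.    ,   1.    ]]), 'world_from_camera': array([[-0.0015, -0.9965,  0.084 ,  0.4776],
       [-0.9998,  0.0031,  0.0185, -0.0302],
       [-0.0187, -0.0839, -0.9963,  1.2471],
       [ 0.    ,  0.    ,  0.    ,  1.    ]])}
{'camera_matrix': array([[309.7069,   0.    , 318.9953],
       [  0.    , 309.7069, 198.5309],
       [  0.    ,   0.    ,   1.    ]]), 'T_tool_cam': array([[ 0.0008,  0.9549,  0.2971, -0.0761],
       [ 0.0001, -0.2971,  0.9549, -0.1416],
       [ 1.    , -0.0007, -0.0003, -0.0003],
       [ 0.    ,  0.    ,  0.    ,  1.    ]])}
```

View pics/scene0.png

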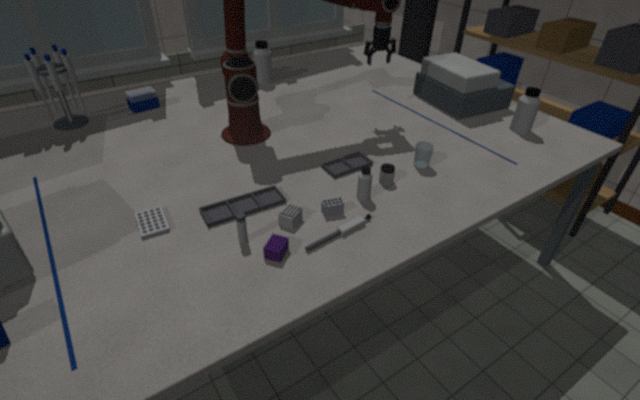

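View pics/top0.png

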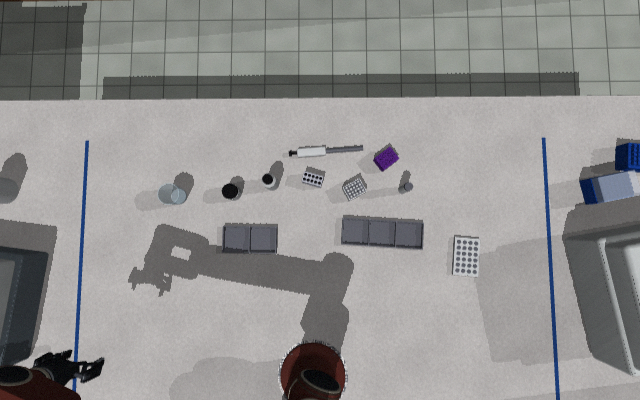

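The top view shows the two-bay tray near (250,238) and the three-bay tray near (382,232). The jar is at (230,190), the bottle at (268,180), the block at (314,177), the tip box at (355,187) and the tube at (406,183). The purple decoy is at (386,158). I'll zoom in and measure next.

```bash
cat > h.py <<'E'
from workcell import env
import cv2,numpy as np
np.set_printoptions(precision=4,suppress=True)
def P(n,uv,z):
    c=env.calibration(n);K=c["camera_matrix"];T=c["world_from_camera"]
    uv=np.atleast_2d(np.array(uv,float))
    r=np.c_[(uv[:,0]-K[0,2])/K[0,0],(uv[:,1]-K[1,2])/K[1,1],np.ones(len(uv))]@T[:3,:3].T
    o=T[:3,3];return o+r*((z-o[2])/r[:,2])[:,None]
def cloud(n,d):
    c=env.calibration(n);K=c["camera_matrix"];T=c["world_from_camera"]
    v,u=np.mgrid[:400,:640]
    p=np.stack([(u-K[0,2])/K[0,0]*d,(v-K[1,2])/K[1,1]*d,d],-1)
    return p@T[:3,:3].T+T[:3,3]
E
python3 - <<'E'
from h import *
p=cv2.imread("pics/top0.png");d=np.load("pics/top0.npy")
cv2.imwrite("pics/topz.png",cv2.resize(p[130:260,150:350],None,fx=4,fy=4,interpolation=cv2.INTER_CUBIC))
cv2.imwrite("pics/topz2.png",cv2.resize(p[130:280,290:490],None,fx=4,fy=4,interpolation=cv2.INTER_CUBIC))
s=cv2.imread("pics/scene0.png");cv2.imwrite("pics/sz.png",cv2.resize(s[140:280,190:450],None,fx=3,fy=3,interpolation=cv2.INTER_CUBIC))
w=cloud("top",d); 
print((d==0).mean())
z=w[...,2]
m=((z>0.03)&(w[...,0]>0.3)&(w[...,0]<0.9)&(abs(w[...,1])<0.55)).astype(np.uint8)
n,l,st,ce=cv2.connectedComponentsWithStats(m)
for i in range(1,n):
    if st[i,4]<8: continue
    q=w[l==i]; print(ce[i],st[i],q[:,:2].mean(0),np.percentile(q[:,2],[10,50,95]))
print(np.median(z[(w[...,0]>0.4)&(w[...,0]<0.6)&(abs(w[...,1])<0.4)]))
E
```

```text
0.00402734375
[386.2971 158.3962] [374 147  25  24 313] [ 0.7181 -0.2479] [0.0397 0.0435 0.0502]
[312.0625 178.7902] [302 171  22  16 224] [0.6503 0.0001] [0.0395 0.0427 0.0473]
[269.216  181.1268] [261 173  17  17 213] [0.6364 0.1362] [0.0633 0.0961 0.1203]
[354.0095 189.1619] [342 178  25  23 315] [ 0.6142 -0.1383] [0.04   0.0437 0.0498]
[169.314 193.936] [157 183  28  22 344] [0.5989 0.4681] [0.0379 0.0659 0.0896]
[406.12 187.47] [400 183  13  10 100] [ 0.6144 -0.3003] [0.048  0.0955 0.1012]
[230.3    191.4391] [222 184  18  16 230] [0.6078 0.2705] [0.0466 0.0611 0.0654]
-0.0006545013652146103
```

View pics/topz.png

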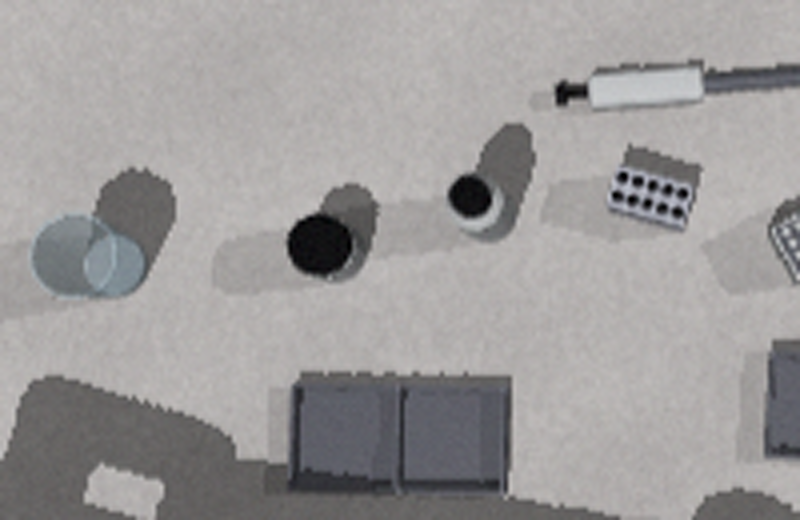

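View pics/topz2.png

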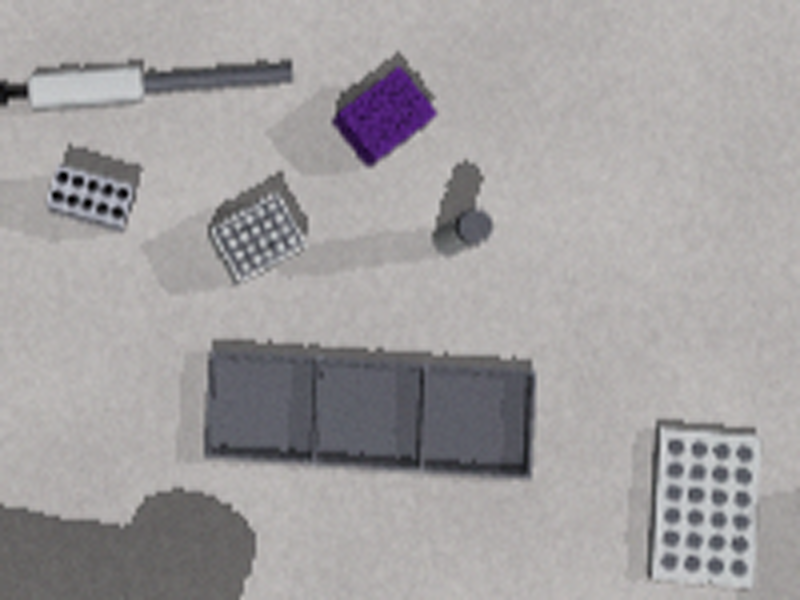

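View pics/sz.png

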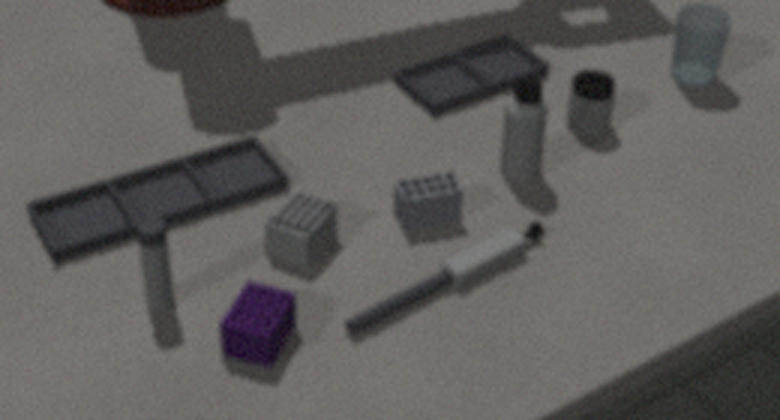

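```bash
python3 - <<'E'
from h import *
p=cv2.imread("pics/top0.png");d=np.load("pics/top0.npy")
w=cloud("top",d);z=w[...,2]
hsv=cv2.cvtColor(p,cv2.COLOR_BGR2HSV)
# caps
def rep(name,m,h):
    m=m.astype(np.uint8);n,l,st,ce=cv2.connectedComponentsWithStats(m)
    i=1+st[1:,4].argmax();cs,_=cv2.findContours((l==i).astype(np.uint8),0,2)
    c=max(cs,key=cv2.contourArea);r=cv2.minAreaRect(c)
    e=cv2.boxPoints(r); W=P("top",e,h)[:,:2]
    print(name,st[i,4],"cen",P("top",[ce[i]],h)[0,:2],"eqdiam",2*np.sqrt(st[i,4]/np.pi)*(1.247-h)/362.75)
    print("  rect cen",W.mean(0),"sides",np.linalg.norm(W[1]-W[0]),np.linalg.norm(W[2]-W[1]),"ang",np.degrees(np.arctan2(*(W[1]-W[0])[::-1])))
    return l==i
g=p.max(-1)
def box(u0,u1,v0,v1):
    b=np.zeros(z.shape,bool);b[v0:v1,u0:u1]=1;return b
rep("bottle",box(255,285,165,195)&(g<45),.120)
rep("jar",box(218,245,178,205)&(g<45),.064)
rep("tubetop",box(395,418,175,200)&(z>.085),.100)
rep("block",box(295,335,165,195)&(z>.034)&(z<.07),.045)
rep("tip",box(335,375,170,205)&(z>.036),.048)
rep("tray2",box(215,285,215,260)&(z>.007),.018)
rep("tray3",box(335,430,205,255)&(z>.007),.018)
for nm,(u0,u1,v0,v1) in dict(t2=(218,284,218,258),t3=(336,430,208,256),b=(296,332,164,196),tp=(336,376,172,206)).items():
    k=int(700/(u1-u0)); cv2.imwrite(f"pics/z_{nm}.png",cv2.resize(p[v0:v1,u0:u1],None,fx=k,fy=k,interpolation=cv2.INTER_NEAREST)); print(nm,k)
E
```

```text
bottle 76 cen [0.6415 0.1393] eqdiam 0.030561759260126314
  rect cen [0.6416 0.1384] sides 0.028383191054160272 0.028518267378867663 ang -90.25770731850095
jar 181 cen [0.6098 0.2717] eqdiam 0.04950757684725218
  rect cen [0.6087 0.2719] sides 0.04973635302051458 0.04638538160954878 ang -90.22760181919678
tubetop 62 cen [ 0.6173 -0.3056] eqdiam 0.028093568061277344
  rect cen [ 0.617  -0.3052] sides 0.025251339089215015 0.02233011773666948 ang -90.23060605416893
block 220 cen [ 0.651 -0.   ] eqdiam 0.05545790331635879
  rect cen [0.6511 0.0002] sides 0.036116025737543446 0.0681645789482252 ang -15.76955569159359
tip 308 cen [ 0.6153 -0.1393] eqdiam 0.06545490239051265
  rect cen [ 0.6156 -0.1395] sides 0.06627907915119582 0.05150404499849305 ang -61.47200800430613
tray2 281 cen [0.4481 0.2164] eqdiam 0.06408445290369608
  rect cen [0.4487 0.2146] sides 0.18382140005020517 0.09067165741332818 ang -90.1026761980303
tray3 374 cen [ 0.4685 -0.2414] eqdiam 0.07393248812461566
  rect cen [ 0.4689 -0.2343] sides 0.09213927011971189 0.2750437196258391 ang -4.26439323838086
t2 10
t3 7
b 19
tp 17
```

View pics/z_t2.png

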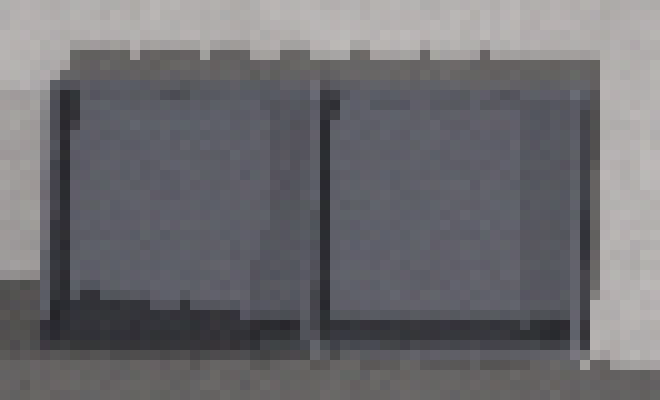

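View pics/z_t3.png

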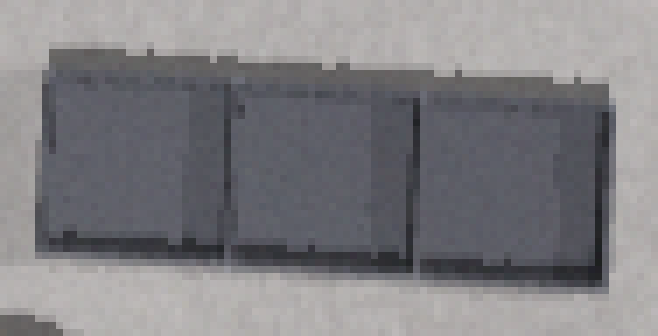

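move_arm --dr '[[0,1,0],[0,1,0],[0,1,0],[0,1,0],[0,1,0],[0,1,0],[0,1,0],[0,1,0]]' --translation '[[0,0,0],[0,0,0],[0,0,0],[0,0,0],[0,0,0],[0,0,0],[0,0,0],[0,0,0]]' --jaw '[0,0,0,0,0,0,0,0]' --newtons 40

```text
t: 0.9
eef_pos: [0.138, 0.6092, 0.2306]
tcp_rot: [-90.1, -0.0, -61.0]
contact_force: [0.1, -0.7, -0.0]
finger_gap: 1.0
```

move_arm --dr '[[0,1,0],[0,1,0],[0,1,0],[0,1,0],[0,0.87,0],[0,0,0],[0,0,0],[0,0,0]]' --translation '[[0,0,0],[0,0,0],[0,0,0],[0,0,0],[0,0,0],[1,0,1],[1,0,1],[1,0,1]]' --jaw '[0,0,0,0,0,0,0,0]'

```text
t: 1.7
eef_pos: [0.2135, 0.5334, 0.2305]
tcp_rot: [-90.0, -0.1, -89.9]
contact_force: [-0.0, 0.6, 0.6]
finger_gap: 1.003
```

move_arm --dr '[[0,0,0],[0,0,0],[0,0,0],[0,0,0],[0,0,0],[0,0,0],[0,0,0],[0,0,0]]' --translation '[[1,0,1],[1,0,1],[1,0,1],[1,0,1],[1,0,1],[1,0,1],[1,0,1],[1,0,1]]' --jaw '[0,0,0,0,0,0,0,0]'

```text
t: 2.5
eef_pos: [0.4137, 0.3333, 0.2308]
tcp_rot: [-90.0, -0.0, -90.0]
contact_force: [-0.5, -0.0, 0.6]
finger_gap: 1.002
```

move_arm --dr '[[0,0,0],[0,0,0],[0,0,0],[0,0,0],[0,0,0],[0,0,0]]' --translation '[[1,0,1],[1,0,1],[1,0,1],[0,0,1],[0,0,0],[0,0,0]]' --jaw '[0,0,0,0,0,0]'

```text
t: 3.1
eef_pos: [0.5129, 0.2594, 0.2306]
tcp_rot: [-90.1, -0.0, -90.0]
contact_force: [0.5, 0.2, -0.8]
finger_gap: 1.002
```

```bash
cat >> h.py <<'E'
from scipy.spatial.transform import Rotation as Ro
def wshot(name):
    s=env.get_state();p,d=env.camera("wrist");cv2.imwrite(f"pics/{name}.png",p)
    np.savez(f"pics/{name}.npz",d=d,e=s["eef_pos"],r=s["tcp_rot"])
    print(s["t"],s["eef_pos"],s["tcp_rot"],s["finger_gap"])
def WP(name,uv,z):
    f=np.load(f"pics/{name}.npz");c=env.calibration("wrist");K=c["camera_matrix"];T=c["T_tool_cam"]
    R=Ro.from_euler("xyz",f["r"],degrees=True).as_matrix()
    uv=np.atleast_2d(np.array(uv,float));a=(uv-K[:2,2])/K[0,0];t=np.linalg.norm(a,axis=1)+1e-9
    r=np.c_[a*(np.sin(t)/t)[:,None],np.cos(t)]@T[:3,:3].T@R.T
    o=R@T[:3,3]+f["e"];return (o+r*((z-o[2])/r[:,2])[:,None])[:,:2]
E
python3 - <<'E'
from h import *
wshot("w1")
E
```

```text
3.1 [0.5129 0.2594 0.2306] [-90.0992  -0.019  -90.0162] 1.0017023449974556
```

View pics/w1.png

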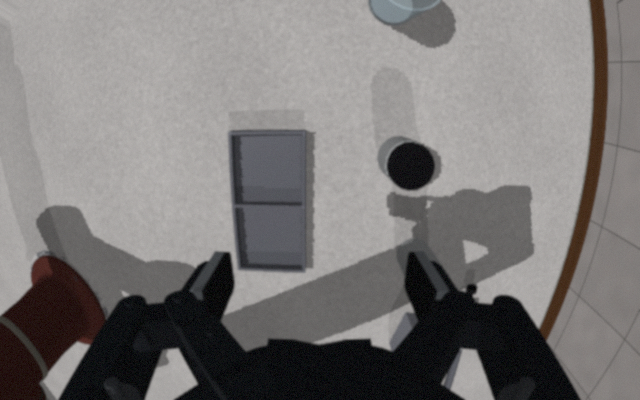

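The tray's rim corners are near (229,131), (307,130), (305,271) and (239,269), and the jar lid is at (411,165).

```bash
python3 - <<'E'
from h import *
c=WP("w1",[(229.5,131),(307,130.5),(305,271),(239.5,268.5)],.018);print(c,c.mean(0))
for i in range(4):
    q=c[(i+1)%4]-c[i];print(np.linalg.norm(q),np.degrees(np.arctan2(q[1],q[0])))
print("divider",WP("w1",[(234,205),(303,204)],.018))
print("jar",WP("w1",[(411,165.5)],.064))
p=cv2.imread("pics/w1.png");cv2.imwrite("pics/w1z.png",cv2.resize(p[115:285,220:320],None,fx=5,fy=5)[:,:][:600*2:,:][:850:].copy()[:600])
E
```

```text
[[0.4075 0.3076]
 [0.4986 0.3059]
 [0.4936 0.1246]
 [0.405  0.1261]] [0.4512 0.216 ]
0.09111599464291915 -1.0596638732722834
0.18138425179969744 -91.57959420710624
0.08857890390862347 179.02187941733155
0.18150503712301383 89.2216729806867
divider [[0.4069 0.2164]
 [0.4929 0.2178]]
jar [[0.6082 0.2751]]
```

View pics/w1z.png

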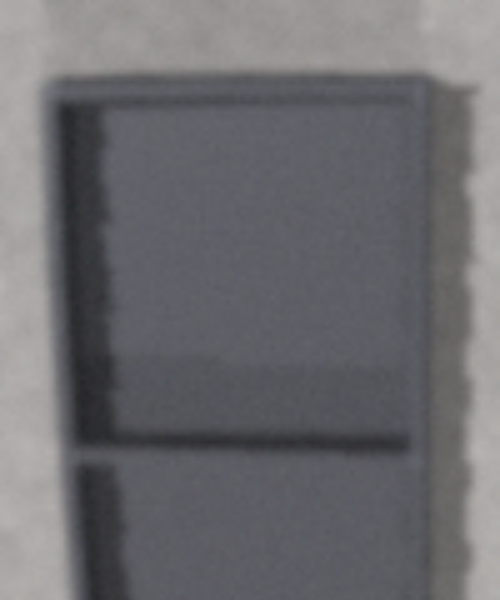

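move_arm --dr '[[0,0,0],[0,0,0],[0,0,0],[0,0,0],[0,0,0],[0,0,0],[0,0,0]]' --translation '[[1,0,1],[1,0,1],[1,0,1],[1,0,1],[0.78,0,1],[0,0.5,0.12],[0,0.5,0]]' --jaw '[0,0,0,0,0,0,0]'

```text
t: 3.85
eef_pos: [0.6409, 0.1407, 0.2057]
tcp_rot: [-90.0, 0.0, -90.0]
contact_force: [-0.6, 0.1, -0.1]
finger_gap: 1.0
```

```bash
python3 - <<'E'
from h import *
wshot("w2")
E
```

```text
3.85 [0.6409 0.1407 0.2057] [-90.0068   0.0242 -89.977 ] 1.0001864410902759
```

View pics/w2.png

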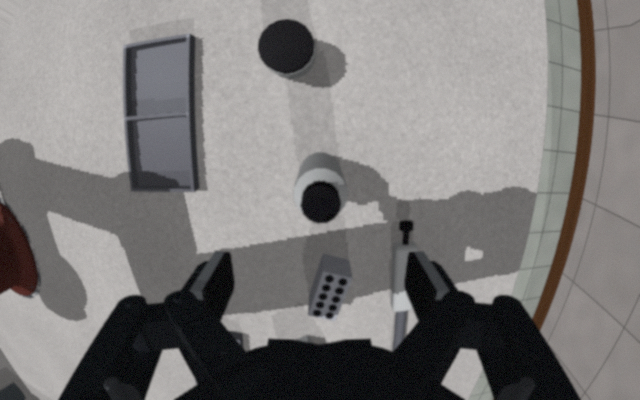

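```bash
python3 - <<'E'
from h import *
print(WP("w2",[(321,202)],.12),WP("w2",[(286,46)],.064))
c=WP("w2",[(324,256),(351,260),(338,318),(309,315)],.045);print(c)
E
```

```text
[[0.6422 0.1428]] [[0.611  0.2717]]
[[ 0.6461  0.0562]
 [ 0.6761  0.0509]
 [ 0.664  -0.0321]
 [ 0.6283 -0.0271]]
```

move_arm --dr '[[0,0,0],[0,0,0],[0,0,0],[0,0,0],[0,0,0],[0,0,0],[0,0,0],[0,0,0]]' --translation '[[0,1,0.04],[0,1,0],[0,1,0],[0,1,0],[0,1,0],[0,0.6,0],[0,0.35,0],[0,0,0]]' --jaw '[0,0,0,0,0,0,0,80]'

```text
t: 4.7
eef_pos: [0.6409, 0.1407, 0.0562]
tcp_rot: [-90.1, -0.0, -89.9]
contact_force: [-0.5, -0.2, 0.6]
finger_gap: 0.858
```

move_arm --dr '[[0,0,0],[0,0,0],[0,0,0],[0,0,0],[0,0,0],[0,0,0],[0,0,0]]' --translation '[[0,0,0],[0,0,0],[0,0,0],[0,0,0],[0,0,0],[0,0,0],[0,0,0]]' --jaw '[160,160,160,160,160,160,160]'

```text
t: 5.4
eef_pos: [0.6433, 0.1403, 0.0595]
tcp_rot: [-89.9, 0.0, -90.0]
contact_force: [-1.7, 0.9, 6.0]
finger_gap: 0.55
```

move_arm --dr '[[0,0,0],[0,0,0],[0,0,0],[0,0,0],[0,0,0],[0,0,0],[0,0,0],[0,0,0]]' --translation '[[0,-0.5,0],[0,-0.8,0],[0,-1,0],[0,-1,0],[-0.5,0,-0.7],[-0.6,0,-1],[-0.6,0,-1],[-0.6,0,-1]]' --jaw '[160,160,160,160,160,160,160,160]'

```text
t: 6.2
eef_pos: [0.5486, 0.1979, 0.1402]
tcp_rot: [-90.0, -0.0, -90.0]
contact_force: [-0.0, 0.6, -1.1]
finger_gap: 0.554
```

move_arm --dr '[[0,0,0],[0,0,0],[0,0,0],[0,0,0],[0,0,0],[0,0,0],[0,0,0]]' --translation '[[-0.6,0,-1],[-0.6,0,-1],[-0.6,0,-1],[-0.6,0,-0.6],[-0.08,0,-0.4],[0,0,0],[0,0,0]]' --jaw '[160,160,160,160,160,160,160]'

```text
t: 6.9
eef_pos: [0.4502, 0.2591, 0.1403]
tcp_rot: [-90.0, -0.0, -90.0]
contact_force: [0.6, 0.3, -1.2]
finger_gap: 0.553
```

```bash
python3 - <<'E'
from h import *
wshot("w3")
E
```

```text
6.9 [0.4502 0.2591 0.1403] [-89.9522  -0.0149 -90.0013] 0.5525898775762939
```

View pics/w3.png

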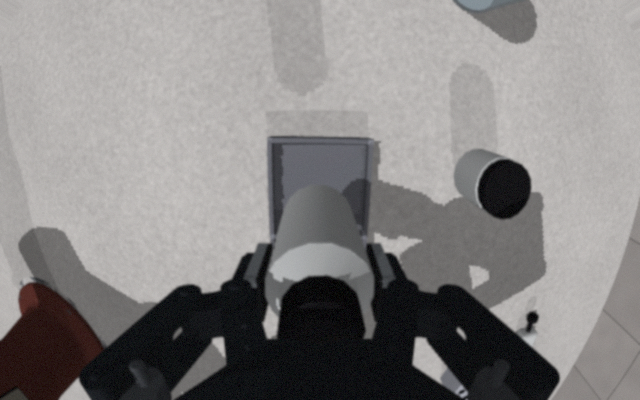

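move_arm --dr '[[0,0,0],[0,0,0],[0,0,0],[0,0,0],[0,0,0],[0,0,0],[0,0,0]]' --translation '[[-0.04,0.7,0],[0,0.9,0],[0,0.7,0],[0,0.4,0],[0,0.2,0],[0,0.1,0],[0,0,0]]' --jaw '[160,160,160,160,160,160,160]'

```text
t: 7.65
eef_pos: [0.4502, 0.2606, 0.0655]
tcp_rot: [-90.0, 0.0, -90.0]
contact_force: [0.3, 1.1, -1.1]
finger_gap: 0.545
```

move_arm --dr '[[0,0,0],[0,0,0],[0,0,0]]' --translation '[[0,0.08,0],[0,0,0],[0,0,0]]' --jaw '[160,160,160]'

```text
t: 7.95
eef_pos: [0.45, 0.2608, 0.0636]
tcp_rot: [-89.9, 0.0, -90.0]
contact_force: [-1.0, -1.1, -1.6]
finger_gap: 0.55
```

move_arm --dr '[[0,0,0],[0,0,0],[0,0,0]]' --translation '[[0,0.08,0],[0,0,0],[0,0,0]]' --jaw '[160,160,160]'

```text
t: 8.25
eef_pos: [0.4502, 0.2611, 0.0635]
tcp_rot: [-90.0, 0.0, -90.0]
contact_force: [-5.2, -0.9, 10.8]
finger_gap: 0.552
```

move_arm --dr '[[0,0,0],[0,0,0],[0,0,0],[0,0,0],[0,0,0],[0,0,0],[0,0,0],[0,0,0]]' --translation '[[0,-0.05,0],[0,0,0],[0,0,0],[0,0,0],[0,-0.5,0],[0,-1,0],[0,-1,0],[0,-1,0]]' --jaw '[0,0,0,0,0,0,0,0]'

```text
t: 9.05
eef_pos: [0.4497, 0.2606, 0.1515]
tcp_rot: [-90.0, 0.0, -90.0]
contact_force: [0.1, 1.4, -0.0]
finger_gap: 1.002
```

move_arm --dr '[[0,0,0],[0,0,0],[0,0,0],[0,0,0],[0,0,0],[0,0,0],[0,0,0],[0,0,0]]' --translation '[[0,-1,0],[0,-1,0],[1,0,1],[1,0,1],[1,0,1],[1,0,1],[1,0,1],[1,0,1]]' --jaw '[0,0,0,0,0,0,0,0]'

```text
t: 9.85
eef_pos: [0.6007, 0.1095, 0.2008]
tcp_rot: [-89.9, 0.0, -90.0]
contact_force: [0.5, -0.1, 0.0]
finger_gap: 1.001
```

move_arm --dr '[[0,0,0],[0,0,0],[0,0,0],[0,0,0],[0,1,0],[0,1,0],[0,0.63,0],[0,0,0]]' --translation '[[1,0,1],[1,0,1],[1,0,0],[1,0,0],[0.38,0,0],[0,0.5,0],[0,0.5,0],[0,0,0]]' --jaw '[75,75,75,75,75,75,75,75]'

```text
t: 10.65
eef_pos: [0.6486, 0.0011, 0.1733]
tcp_rot: [-90.2, -0.0, -105.8]
contact_force: [-1.1, -0.9, -0.3]
finger_gap: 0.705
```

```bash
python3 - <<'E'
from h import *
wshot("w4")
p,d=env.camera("top");cv2.imwrite("pics/top1z.png",cv2.resize(p[130:260,150:350],None,fx=4,fy=4))
E
```

```text
10.65 [0.6486 0.0011 0.1733] [ -90.1905   -0.0311 -105.7776] 0.7045337364778579
```

View pics/w4.png

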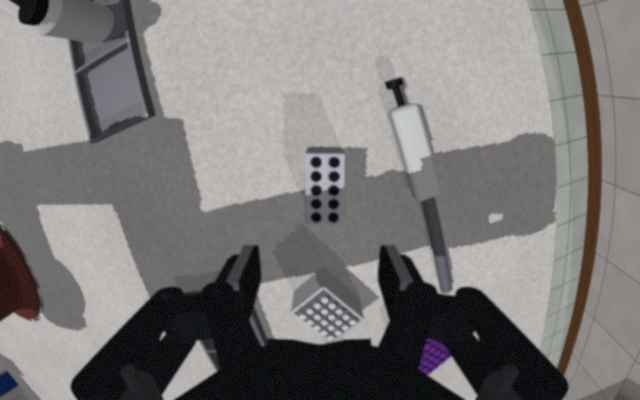

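View pics/top1z.png

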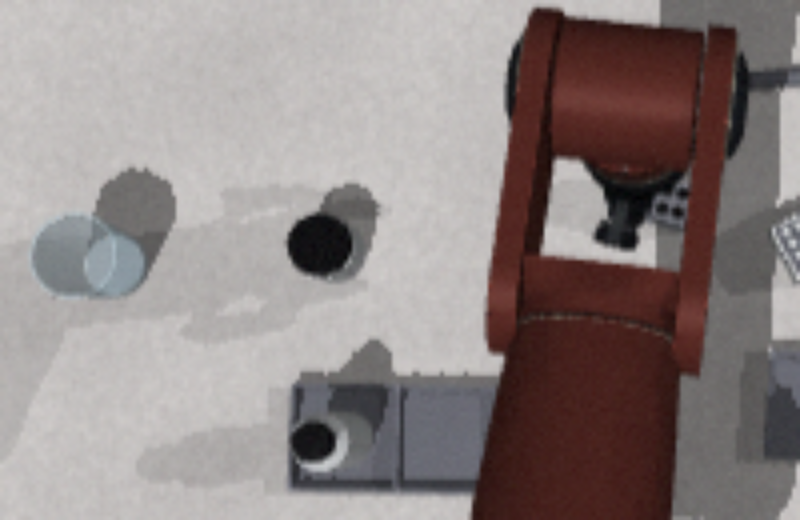

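```bash
python3 - <<'E'
from h import *
c=WP("w4",[(305.5,153),(345,153),(341,223),(306,222)],.045);print(c,c.mean(0))
for i in range(4):
    q=c[(i+1)%4]-c[i];print(np.linalg.norm(q),np.degrees(np.arctan2(q[1],q[0])))
f=np.load("pics/w4.npz");R=Ro.from_euler("xyz",f["r"],degrees=True)
for t in (c.mean(0),[.651,0.0002]): print((R.inv().apply(np.r_[t,.024]-f["e"]))/.025)
E
```

```text
[[ 0.6457  0.0367]
 [ 0.6792  0.0273]
 [ 0.659  -0.0357]
 [ 0.6276 -0.0258]] [0.6529 0.0006]
0.034775679385617375 -15.67562846612107
0.06613337782530769 -107.75636381474972
0.03287404372357045 162.450665901685
0.06501669323250922 73.89966081558863
[-0.032   5.9724  0.1894]
[0.0033 5.9726 0.1219]
```

move_arm --dr '[[0,0,0],[0,0,0],[0,0,0],[0,0,0],[0,0,0],[0,0,0],[0,0,0],[0,0,0]]' --translation '[[0,1,0.15],[0,1,0],[0,1,0],[0,1,0],[0,1,0],[0,0.7,0],[0,0.35,0],[0,0,0]]' --jaw '[75,75,75,75,75,75,75,75]'

```text
t: 11.55
eef_pos: [0.6529, 0.0003, 0.0227]
tcp_rot: [-90.1, -0.0, -105.7]
contact_force: [-0.4, 0.5, 0.0]
finger_gap: 0.703
```

move_arm --dr '[[0,0,0],[0,0,0],[0,0,0],[0,0,0],[0,0,0],[0,0,0]]' --translation '[[0,0,0],[0,0,0],[0,0,0],[0,0,0],[0,0,0],[0,0,0]]' --jaw '[200,200,200,200,200,200]' --newtons 60

```text
t: 12.15
eef_pos: [0.6548, 0.0, 0.0257]
tcp_rot: [-89.8, 0.0, -105.8]
contact_force: [0.1, 0.0, 6.0]
finger_gap: 0.407
```

move_arm --dr '[[0,0,0],[0,0,0],[0,0,0],[0,-1,0],[0,-1,0],[0,-0.63,0],[0,0,0],[0,0,0]]' --translation '[[0,-0.4,0],[0,-0.8,0],[0,-1,0],[0,-0.8,0],[0,0,0],[0,0,0],[-0.5,0,-0.6],[-0.8,0,-1]]' --jaw '[200,200,200,200,200,200,200,200]'

```text
t: 12.95
eef_pos: [0.6131, 0.032, 0.0982]
tcp_rot: [-90.0, -0.0, -90.1]
contact_force: [0.2, 1.0, -3.5]
finger_gap: 0.405
```

move_arm --dr '[[0,0,0],[0,0,0],[0,0,0],[0,0,0],[0,0,0],[0,0,0],[0,0,0],[0,0,0]]' --translation '[[-0.8,0,-1],[-0.8,0,-1],[-0.9,0,-1],[-0.9,0,-1],[-0.9,0,-1],[-0.9,0,-0.8],[-0.34,0,-0.76],[0,0,0]]' --jaw '[200,200,200,200,200,200,200,200]'

```text
t: 13.75
eef_pos: [0.4462, 0.172, 0.0973]
tcp_rot: [-90.2, -0.0, -89.8]
contact_force: [1.0, -1.1, -3.3]
finger_gap: 0.403
```

```bash
python3 - <<'E'
from h import *
wshot("w5")
E
```

```text
13.75 [0.4462 0.172  0.0973] [-90.1852  -0.0184 -89.8347] 0.40348648609883353
```

View pics/w5.png

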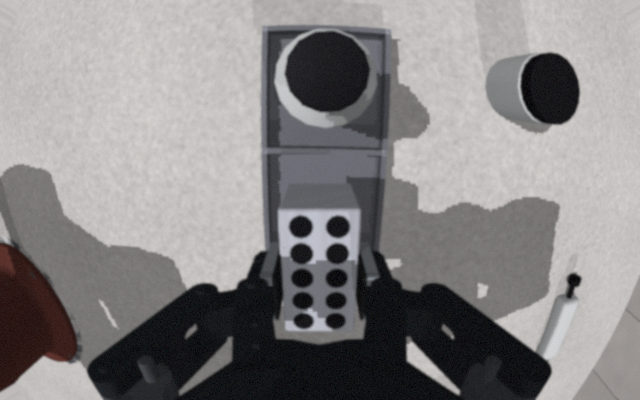

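move_arm --dr '[[0,0,0],[0,0,0],[0,0,0],[0,0,0],[0,0,0],[0,0,0],[0,0,0]]' --translation '[[0.06,0.6,0.16],[0,0.9,0],[0,0.6,0],[0,0.35,0],[0,0.15,0],[0,0.06,0],[0,0,0]]' --jaw '[200,200,200,200,200,200,200]'

```text
t: 14.5
eef_pos: [0.4539, 0.1696, 0.0326]
tcp_rot: [-89.9, 0.0, -90.0]
contact_force: [0.7, 0.4, -3.3]
finger_gap: 0.407
```

move_arm --dr '[[0,0,0],[0,0,0],[0,0,0],[0,0,0]]' --translation '[[0,0.08,-0.12],[0,0.06,0],[0,0,0],[0,0,0]]' --jaw '[200,200,200,200]'

```text
t: 14.9
eef_pos: [0.4506, 0.1697, 0.0297]
tcp_rot: [-90.0, 0.0, -90.0]
contact_force: [-5.0, -1.6, 6.1]
finger_gap: 0.409
```

move_arm --dr '[[0,0,0],[0,0,0],[0,0,0],[0,0,0],[0,0,0],[0,0,0],[0,0,0],[0,0,0]]' --translation '[[0,0,0],[0,0,0],[0,0,0],[0,0,0],[0,-0.6,0],[0,-1,0],[0,-1,0],[0,-1,0]]' --jaw '[75,75,75,75,75,75,0,0]' --newtons 40

```text
t: 15.7
eef_pos: [0.4501, 0.1696, 0.1193]
tcp_rot: [-90.0, -0.0, -90.0]
contact_force: [0.9, -0.3, 0.7]
finger_gap: 0.995
```

move_arm --dr '[[0,0,0],[0,0,0],[0,0,0],[0,0,0],[0,0,0],[0,0,0],[0,0,0],[0,0,0]]' --translation '[[0,-1,0.5],[0,-1,1],[0,0,1],[-0.5,0,1],[-1,0,1],[-1,0,1],[-1,0,0.86],[-0.6,0,0]]' --jaw '[0,0,0,0,0,0,0,0]'

```text
t: 16.5
eef_pos: [0.611, 0.2734, 0.168]
tcp_rot: [-90.0, 0.0, -90.0]
contact_force: [-0.4, -0.3, -0.3]
finger_gap: 0.995
```

move_arm --dr '[[0,0,0],[0,0,0]]' --translation '[[0,0,0],[0,0,0]]' --jaw '[0,0]'

```text
t: 16.7
eef_pos: [0.6085, 0.2718, 0.1681]
tcp_rot: [-90.1, -0.0, -90.0]
contact_force: [0.2, 0.1, -0.0]
finger_gap: 0.998
```

```bash
python3 - <<'E'
from h import *
wshot("w6")
p=cv2.imread("pics/w6.png");m=(p.max(-1)<40).astype(np.uint8);m[250:]=0
n,l,st,ce=cv2.connectedComponentsWithStats(m)
for i in range(1,n):
    if st[i,4]>300: print(ce[i],st[i],WP("w6",[ce[i]],.064))
E
```

```text
16.7 [0.6085 0.2718 0.1681] [-90.0569  -0.0466 -89.9536] 0.9980655489073292
[321.6169 192.9492] [ 293  164   58   58 2655] [[0.6102 0.2757]]
[120.917  228.5928] [ 102  209   39   40 1132] [[0.4086 0.2391]]
```

View pics/w6.png

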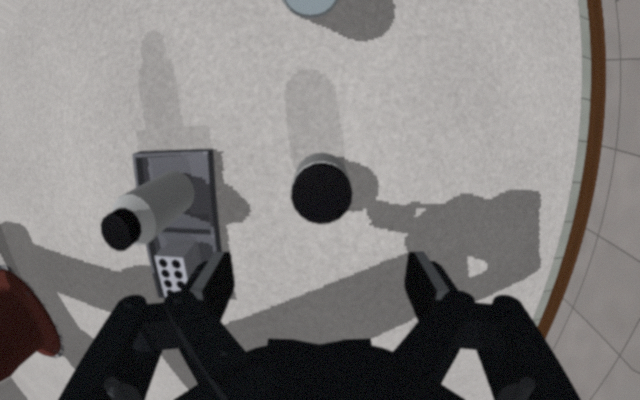

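move_arm --dr '[[0,0,0],[0,0,0],[0,0,0],[0,0,0],[0,0,0],[0,0,0],[0,0,0],[0,0,0]]' --translation '[[-0.08,1,0.05],[0,1,0],[0,1,0],[0,1,0],[0,1,0],[0,0.6,0],[0,0.26,0],[0,0,0]]' --jaw '[0,0,0,0,0,0,0,0]'

```text
t: 17.55
eef_pos: [0.61, 0.2736, 0.0215]
tcp_rot: [-90.1, -0.0, -90.0]
contact_force: [0.4, 0.8, 0.3]
finger_gap: 1.002
```

move_arm --dr '[[0,0,0],[0,0,0],[0,0,0],[0,0,0],[0,0,0],[0,0,0],[0,0,0]]' --translation '[[0,0,0],[0,0,0],[0,0,0],[0,0,0],[0,0,0],[0,0,0],[0,0,0]]' --jaw '[150,150,150,150,150,150,150]'

```text
t: 18.25
eef_pos: [0.6119, 0.2746, 0.0241]
tcp_rot: [-89.8, 0.1, -90.0]
contact_force: [0.0, -0.6, 5.6]
finger_gap: 0.617
```

move_arm --dr '[[0,0,0],[0,0,0],[0,0,0],[0,0,0],[0,0,0],[0,0,0],[0,0,0],[0,0,0]]' --translation '[[0,-0.4,0],[0,-0.8,0],[0,-1,0],[0.4,-1,0],[0.8,-0.4,0],[1,0,0],[1,0,0],[1,0,0]]' --jaw '[150,150,150,150,150,150,150,150]'

```text
t: 19.05
eef_pos: [0.6097, 0.1671, 0.1112]
tcp_rot: [-90.1, -0.0, -90.0]
contact_force: [0.0, 0.1, -1.0]
finger_gap: 0.619
```

move_arm --dr '[[0,0,0],[0,0,0],[0,0,0],[0,0,0],[0,0,0],[0,0,0],[0,0,0],[0,0,0]]' --translation '[[1,0,-0.3],[1,0,-0.6],[1,0,-0.6],[1,0,-0.6],[1,0,-0.6],[1,0,-0.6],[1,0,-0.6],[1,0,-0.6]]' --jaw '[150,150,150,150,150,150,150,150]'

```text
t: 19.85
eef_pos: [0.4962, -0.0325, 0.1111]
tcp_rot: [-90.1, -0.0, -90.0]
contact_force: [-0.6, -0.3, -1.4]
finger_gap: 0.617
```

move_arm --dr '[[0,0,0],[0,0,0],[0,0,0]]' --translation '[[0.6,0,-0.3],[0,0,0],[0,0,0]]' --jaw '[150,150,150]'

```text
t: 20.15
eef_pos: [0.49, -0.0463, 0.1115]
tcp_rot: [-90.0, 0.0, -90.1]
contact_force: [-0.8, 0.1, -0.2]
finger_gap: 0.617
```

```bash
python3 - <<'E'
from h import *
wshot("w7")
E
```

```text
20.15 [ 0.49   -0.0463  0.1115] [-90.0357   0.023  -90.0661] 0.616800010425174
```

View pics/w7.png

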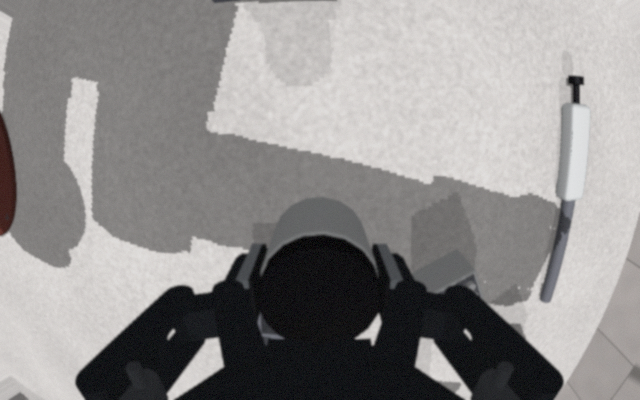

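```bash
python3 - <<'E'
from h import *
c=P("top",[(342.1,218.3),(423.4,223),(422.6,249.6),(341.3,244.9)],.018)[:,:2];print(c,c.mean(0))
for i in range(4):
    q=c[(i+1)%4]-c[i];print(np.linalg.norm(q),np.degrees(np.arctan2(q[1],q[0])))
E
```

```text
[[ 0.5195 -0.1005]
 [ 0.5031 -0.3736]
 [ 0.4144 -0.3685]
 [ 0.4302 -0.0972]] [ 0.4668 -0.235 ]
0.27351816125765543 -93.43707727074766
0.08892024556494252 176.76147832588092
0.27185789678750516 86.66122745120103
0.08940782898755305 -2.1752887844787656
```

move_arm --dr '[[0,0,0],[0,0,0],[0,0,0],[0,0,0],[0,0,0],[0,0.6,0],[0,0,0],[0,0,0]]' --translation '[[0.6,0,-0.3],[1,0,-0.34],[1,0,0],[1,0,0],[0.35,0,0],[0,0.4,0],[0,0.8,0],[0,0.4,0]]' --jaw '[150,150,150,150,150,150,150,150]'

```text
t: 21.0
eef_pos: [0.474, -0.1435, 0.0704]
tcp_rot: [-90.1, 0.1, -93.5]
contact_force: [-0.9, -0.2, -1.1]
finger_gap: 0.62
```

move_arm --dr '[[0,0,0]]' --translation '[[0,0,0]]' --jaw '[150]'

```text
t: 21.1
eef_pos: [0.4733, -0.1433, 0.0699]
tcp_rot: [-90.2, 0.1, -93.5]
contact_force: [-0.4, -0.3, -1.9]
finger_gap: 0.619
```

```bash
python3 - <<'E'
from h import *
wshot("w8")
E
```

```text
21.1 [ 0.4733 -0.1433  0.0699] [-90.2387   0.1095 -93.5254] 0.618620489908357
```

View pics/w8.png

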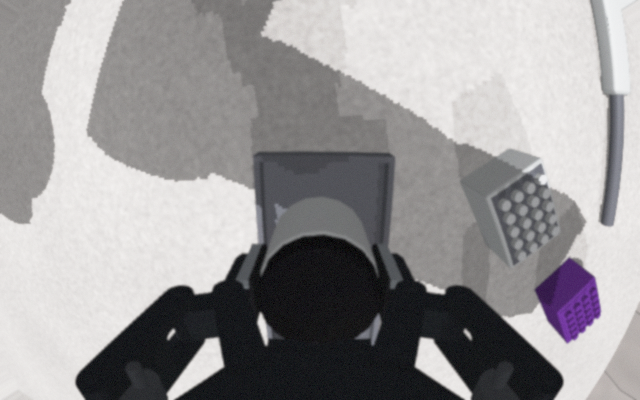

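```bash
python3 - <<'E'
from h import *
c=WP("w8",[(255.5,154),(394,154)],.018);print(c,c.mean(0))
q=c[1]-c[0];print(np.linalg.norm(q),np.degrees(np.arctan2(q[1],q[0])))
a=np.radians(-3.8);yd=np.array([-np.sin(a),np.cos(a)])
for b in(45+2,137,227): print(c.mean(0)-yd*b/1000)
E
```

```text
[[ 0.4351 -0.0955]
 [ 0.5238 -0.1008]] [ 0.4795 -0.0981]
0.0888419572513239 -3.4248593689096323
[ 0.4763 -0.145 ]
[ 0.4704 -0.2348]
[ 0.4644 -0.3246]
```

move_arm --dr '[[0,0,0],[0,0,0],[0,0,0],[0,0,0],[0,0,0],[0,0,0]]' --translation '[[0.06,0.6,0.08],[0,0.6,0],[0,0.3,0],[0,0.12,0],[0,0.06,0],[0,0,0]]' --jaw '[150,150,150,150,150,150]'

```text
t: 21.75
eef_pos: [0.477, -0.1464, 0.0307]
tcp_rot: [-89.9, -0.0, -93.6]
contact_force: [0.1, -0.3, -0.5]
finger_gap: 0.616
```

move_arm --dr '[[0,0,0],[0,0,0]]' --translation '[[0,0.06,0],[0,0,0]]' --jaw '[150,150]'

```text
t: 21.95
eef_pos: [0.4768, -0.1464, 0.0289]
tcp_rot: [-90.0, -0.0, -93.6]
contact_force: [-0.8, -0.2, -1.0]
finger_gap: 0.615
```

move_arm --dr '[[0,0,0],[0,0,0],[0,0,0]]' --translation '[[0,0.06,0],[0,0,0],[0,0,0]]' --jaw '[150,150,150]'

```text
t: 22.25
eef_pos: [0.477, -0.1465, 0.0281]
tcp_rot: [-90.0, -0.0, -93.6]
contact_force: [-2.6, 0.7, 5.8]
finger_gap: 0.617
```

move_arm --dr '[[0,0,0],[0,0,0],[0,0,0],[0,0,0],[0,0,0],[0,0,0],[0,0,0],[0,0,0]]' --translation '[[0,0,0],[0,0,0],[0,0,0],[0,-0.5,0],[0,-1,0],[0,-1,0],[0,-1,0],[0,-1,0]]' --jaw '[0,0,0,0,0,0,0,0]'

```text
t: 23.05
eef_pos: [0.4766, -0.1463, 0.1415]
tcp_rot: [-89.9, -0.0, -93.6]
contact_force: [0.5, 0.1, 0.5]
finger_gap: 1.001
```

move_arm --dr '[[0,0,0],[0,0,0],[0,0,0],[0,0,0],[0,0,0],[0,0,0],[0,-1,0],[0,-1,0]]' --translation '[[0,-0.8,0.5],[0,-0.5,1],[-0.6,0,1],[0,0,1],[0,0,1],[0,0,1],[0,0,0],[0,0,0]]' --jaw '[0,0,0,0,0,0,0,0]'

```text
t: 23.85
eef_pos: [0.6154, -0.1399, 0.1727]
tcp_rot: [-90.0, -0.0, -81.3]
contact_force: [-0.6, 0.3, 0.1]
finger_gap: 1.0
```

move_arm --dr '[[0,-1,0],[0,-1,0],[0,-1,0],[0,-0.35,0],[0,0,0],[0,0,0]]' --translation '[[0,0,0],[0,0,0],[0,0,0],[0,0,0],[0,0,0],[0,0,0]]' --jaw '[0,0,0,0,0,0]'

```text
t: 24.45
eef_pos: [0.6148, -0.1399, 0.1727]
tcp_rot: [-90.0, -0.0, -61.5]
contact_force: [0.5, 0.8, -0.1]
finger_gap: 1.001
```

```bash
python3 - <<'E'
from h import *
wshot("w9")
E
```

```text
24.45 [ 0.6148 -0.1399  0.1727] [-89.9777  -0.0259 -61.5347] 1.0013556543488662
```

View pics/w9.png

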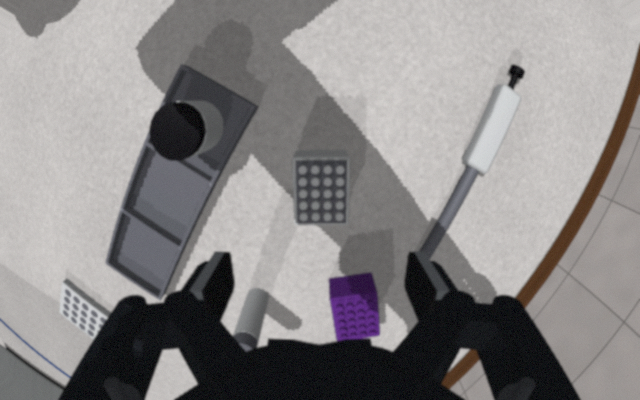

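```bash
python3 - <<'E'
from h import *
c=WP("w9",[(295,158.5),(349,158.5),(347,223),(298,223)],.045);print(c,c.mean(0))
for i in range(4):
    q=c[(i+1)%4]-c[i];print(np.linalg.norm(q),np.degrees(np.arctan2(q[1],q[0])))
f=np.load("pics/w9.npz");R=Ro.from_euler("xyz",f["r"],degrees=True)
for t in (c.mean(0),[.6155,-.1395]): print((R.inv().apply(np.r_[t,.021]-f["e"]))/.025)
E
```

```text
[[ 0.5821 -0.1247]
 [ 0.624  -0.102 ]
 [ 0.6529 -0.1558]
 [ 0.6125 -0.1777]] [ 0.6179 -0.1401]
0.047652907416912735 28.46754088261085
0.061074790905988004 -61.77827285671449
0.045958241987742586 -151.6190083392089
0.06102162675936633 119.8128794481344
[0.0612 6.0675 0.1037]
[-0.0039  6.0675  0.0304]
```

move_arm --dr '[[0,0,0],[0,0,0],[0,0,0],[0,0,0],[0,0,0],[0,0,0],[0,0,0],[0,0,0]]' --translation '[[0.03,1,0.07],[0,1,0],[0,1,0],[0,1,0],[0,1,0],[0,0.7,0],[0,0.35,0],[0,0,0]]' --jaw '[0,0,0,0,0,0,0,0]'

```text
t: 25.3
eef_pos: [0.6158, -0.1394, 0.0196]
tcp_rot: [-90.1, 0.1, -61.5]
contact_force: [-1.1, -0.2, 0.7]
finger_gap: 1.001
```

move_arm --dr '[[0,0,0],[0,0,0],[0,0,0],[0,0,0],[0,0,0],[0,0,0],[0,0,0]]' --translation '[[0,0,0],[0,0,0],[0,0,0],[0,0,0],[0,0,0],[0,0,0],[0,0,0]]' --jaw '[150,150,150,150,150,150,150]'

```text
t: 26.0
eef_pos: [0.618, -0.1402, 0.0227]
tcp_rot: [-89.9, -0.1, -61.5]
contact_force: [-0.4, 0.4, 6.3]
finger_gap: 0.596
```

move_arm --dr '[[0,0,0],[0,0,0],[0,0,0],[0,0.37,0],[0,1,0],[0,1,0],[0,1,0],[0,1,0]]' --translation '[[0,-0.4,0],[0,-0.8,0],[0,-1,0],[0,-1,0],[0,-0.3,0],[0,0,0],[0,0,0],[0,0,0]]' --jaw '[150,150,150,150,150,150,150,150]'

```text
t: 26.8
eef_pos: [0.616, -0.1395, 0.1082]
tcp_rot: [-90.1, 0.0, -88.0]
contact_force: [0.4, -0.9, -0.6]
finger_gap: 0.594
```

move_arm --dr '[[0,1,0],[0,0,0],[0,0,0],[0,0,0],[0,0,0],[0,0,0],[0,0,0],[0,0,0]]' --translation '[[0,0,0],[0.5,0,-0.4],[0.8,0,-0.8],[0.8,0,-1],[0.8,0,-1],[0.8,0,-1],[0.47,0,-0.9],[0,0,-0.52]]' --jaw '[150,150,150,150,150,150,150,150]'

```text
t: 27.6
eef_pos: [0.4672, -0.2359, 0.108]
tcp_rot: [-90.1, -0.0, -93.8]
contact_force: [-0.3, -0.1, -1.1]
finger_gap: 0.593
```

move_arm --dr '[[0,0,0],[0,0,0]]' --translation '[[0,0,0],[0,0,0]]' --jaw '[150,150]'

```text
t: 27.8
eef_pos: [0.4698, -0.2345, 0.1085]
tcp_rot: [-90.0, 0.0, -93.7]
contact_force: [0.1, 0.2, -1.6]
finger_gap: 0.603
```

```bash
python3 - <<'E'
from h import *
wshot("w10")
E
```

```text
27.8 [ 0.4698 -0.2345  0.1085] [-89.9589   0.002  -93.673 ] 0.602558337283757
```

View pics/w10.png

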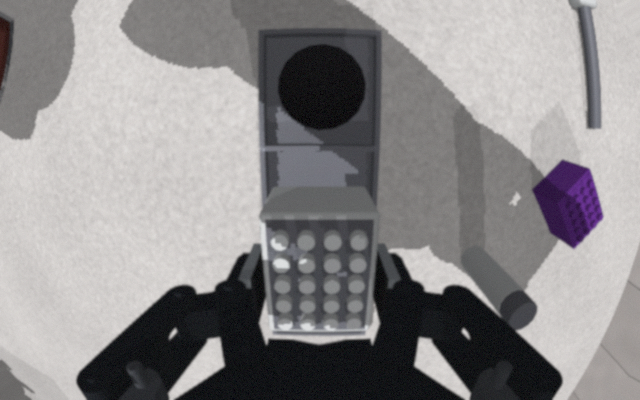

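move_arm --dr '[[0,0,0],[0,0,0],[0,0,0],[0,0,0],[0,0,0],[0,0,0],[0,0,0]]' --translation '[[0,0.6,0],[0,1,0],[0,0.9,0],[0,0.4,0],[0,0.2,0],[0,0.1,0],[0,0,0]]' --jaw '[150,150,150,150,150,150,150]'

```text
t: 28.55
eef_pos: [0.4702, -0.2349, 0.0287]
tcp_rot: [-90.0, -0.0, -93.7]
contact_force: [0.2, -0.1, -0.8]
finger_gap: 0.598
```

move_arm --dr '[[0,0,0],[0,0,0],[0,0,0]]' --translation '[[0,0.06,0],[0,0,0],[0,0,0]]' --jaw '[150,150,150]'

```text
t: 28.85
eef_pos: [0.47, -0.2349, 0.0274]
tcp_rot: [-89.9, -0.0, -93.7]
contact_force: [-0.3, 0.3, -1.5]
finger_gap: 0.598
```

move_arm --dr '[[0,0,0],[0,0,0],[0,0,0]]' --translation '[[0,0.06,0],[0,0,0],[0,0,0]]' --jaw '[150,150,150]'

```text
t: 29.15
eef_pos: [0.4702, -0.235, 0.0267]
tcp_rot: [-90.0, -0.0, -93.7]
contact_force: [-2.5, 1.0, 6.0]
finger_gap: 0.598
```

move_arm --dr '[[0,0,0],[0,0,0],[0,0,0],[0,0,0],[0,0,0],[0,0,0],[0,0,0],[0,0,0]]' --translation '[[0,0,0],[0,0,0],[0,0,0],[0,-0.5,0],[0,-1,0],[0,-1,0],[0,-1,0],[0,-1,0]]' --jaw '[0,0,0,0,0,0,0,0]'

```text
t: 29.95
eef_pos: [0.4698, -0.2348, 0.1398]
tcp_rot: [-90.0, -0.0, -93.7]
contact_force: [0.6, -0.6, 0.1]
finger_gap: 1.001
```

move_arm --dr '[[0,0,0],[0,0,0],[0,0,0],[0,0,0],[0,0,0],[0,0,0],[0,0,0],[0,0,0]]' --translation '[[0,-1,0],[0,-1,0.5],[0.5,-0.3,1],[1,0,1],[0.96,0,1],[0,0,1],[0,0,1],[0,0,0.55]]' --jaw '[0,0,0,0,0,0,0,0]'

```text
t: 30.75
eef_pos: [0.6181, -0.3061, 0.196]
tcp_rot: [-90.0, -0.0, -93.7]
contact_force: [-0.6, -0.2, 0.0]
finger_gap: 1.006
```

move_arm --dr '[[0,0,0],[0,0,0]]' --translation '[[0,0,0],[0,0,0]]' --jaw '[0,0]'

```text
t: 30.95
eef_pos: [0.6164, -0.3057, 0.1956]
tcp_rot: [-90.0, -0.0, -93.7]
contact_force: [-0.5, -0.3, 0.0]
finger_gap: 1.007
```

```bash
python3 - <<'E'
from h import *
wshot("w11")
E
```

```text
30.95 [ 0.6164 -0.3057  0.1956] [-90.0219  -0.0023 -93.6915] 1.00672800894555
```

View pics/w11.png

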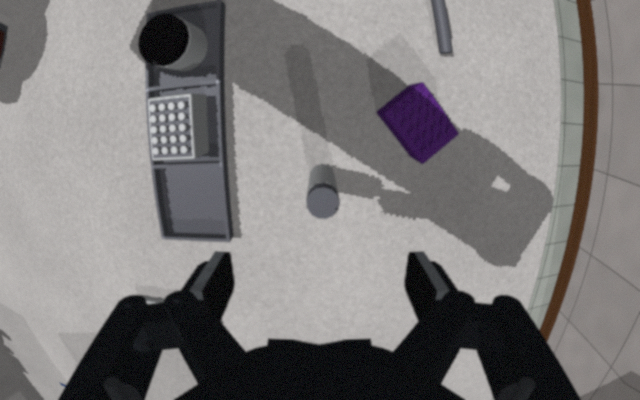

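```bash
python3 - <<'E'
from h import *
c=WP("w11",[(323,201)],.1);print(c)
c=WP("w11",[(163,239),(232,239)],.018);print(c,c.mean(0))
E
```

```text
[[ 0.6193 -0.3062]]
[[ 0.4171 -0.3695]
 [ 0.5101 -0.3721]] [ 0.4636 -0.3708]
```

move_arm --dr '[[0,0,0],[0,0,0],[0,0,0],[0,0,0],[0,0,0],[0,0,0],[0,0,0],[0,0,0]]' --translation '[[0,1,0.08],[0,1,0],[0,1,0],[0,1,0],[0,1,0],[0,0.7,0],[0,0.3,0],[0,0,0]]' --jaw '[0,0,0,0,0,0,0,0]'

```text
t: 31.8
eef_pos: [0.6177, -0.3056, 0.0443]
tcp_rot: [-90.1, 0.1, -93.7]
contact_force: [0.9, 0.9, 0.4]
finger_gap: 0.999
```

move_arm --dr '[[0,0,0],[0,0,0],[0,0,0],[0,0,0],[0,0,0],[0,0,0],[0,0,0],[0,0,0]]' --translation '[[0,0,0],[0,0,0],[0,0,0],[0,0,0],[0,0,0],[0,0,0],[0,0,0],[0,0,0]]' --jaw '[110,140,160,180,215,215,215,215]' --newtons 30

```text
t: 32.6
eef_pos: [0.6193, -0.3063, 0.0464]
tcp_rot: [-89.9, -0.0, -93.7]
contact_force: [-0.5, -0.2, 5.6]
finger_gap: 0.322
```

move_arm --dr '[[0,0,0],[0,0,0],[0,0,0]]' --translation '[[0,0,0],[0,0,0],[0,0,0]]' --jaw '[215,215,215]'

```text
t: 32.9
eef_pos: [0.6192, -0.3063, 0.0463]
tcp_rot: [-89.9, -0.0, -93.7]
contact_force: [-0.6, 0.2, 5.9]
finger_gap: 0.319
```

move_arm --dr '[[0,0,0],[0,0,0],[0,0,0],[0,0,0],[0,0,0],[0,0,0],[0,0,0],[0,0,0]]' --translation '[[0,-0.4,0],[0,-0.8,0],[0,-0.8,0],[0,-0.5,0],[0.3,0,-0.5],[0.4,0,-0.9],[0.44,0,-1],[0,0,-1]]' --jaw '[215,215,215,215,215,215,215,215]'

```text
t: 33.7
eef_pos: [0.5293, -0.3297, 0.1062]
tcp_rot: [-90.1, 0.0, -93.8]
contact_force: [-0.6, 0.4, -0.6]
finger_gap: 0.32
```

move_arm --dr '[[0,0,0],[0,0,0],[0,0,0],[0,0,0],[0,0,0]]' --translation '[[0,0,-1],[0,0,-1],[0,0,-0.7],[0,0,0],[0,0,0]]' --jaw '[215,215,215,215,215]'

```text
t: 34.2
eef_pos: [0.4638, -0.3245, 0.107]
tcp_rot: [-90.0, 0.0, -93.8]
contact_force: [-0.0, -0.2, -1.2]
finger_gap: 0.318
```

```bash
python3 - <<'E'
from h import *
wshot("w12")
E
```

```text
34.2 [ 0.4638 -0.3245  0.107 ] [-90.042    0.0409 -93.7585] 0.317839333699439
```

View pics/w12.png

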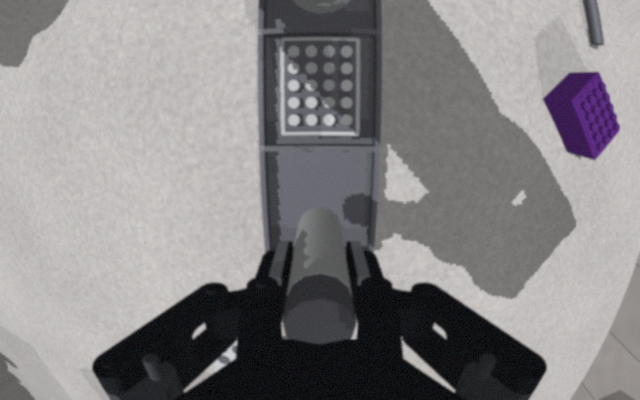

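move_arm --dr '[[0,0,0],[0,0,0],[0,0,0],[0,0,0],[0,0,0],[0,0,0]]' --translation '[[0,0.6,0],[0,0.9,0],[0,0.4,0],[0,0.2,0],[0,0.1,0],[0,0,0]]' --jaw '[215,215,215,215,215,215]'

```text
t: 34.85
eef_pos: [0.4649, -0.3247, 0.0529]
tcp_rot: [-90.0, -0.0, -93.7]
contact_force: [-0.0, -0.3, -0.2]
finger_gap: 0.319
```

move_arm --dr '[[0,0,0],[0,0,0],[0,0,0]]' --translation '[[0,0.06,0],[0,0,0],[0,0,0]]' --jaw '[215,215,215]'

```text
t: 35.15
eef_pos: [0.4649, -0.3248, 0.0518]
tcp_rot: [-90.0, -0.0, -93.7]
contact_force: [-0.2, 0.5, -0.5]
finger_gap: 0.314
```

move_arm --dr '[[0,0,0],[0,0,0],[0,0,0]]' --translation '[[0,0.06,0],[0,0,0],[0,0,0]]' --jaw '[215,215,215]'

```text
t: 35.45
eef_pos: [0.465, -0.3249, 0.0503]
tcp_rot: [-89.9, -0.0, -93.7]
contact_force: [0.3, -0.6, 1.3]
finger_gap: 0.32
```

Contact is just starting. I'll lower slightly more, release and back off.

move_arm --dr '[[0,0,0],[0,0,0],[0,0,0],[0,0,0],[0,0,0],[0,0,0],[0,0,0],[0,0,0]]' --translation '[[0,0.02,0],[0,0,0],[0,0,0],[0,0,0],[0,0,0],[0,0,0],[0,-0.5,0],[0,-1,0]]' --jaw '[215,215,130,60,0,0,0,0]'

```text
t: 36.25
eef_pos: [0.4632, -0.3233, 0.0853]
tcp_rot: [-90.2, 0.2, -93.7]
contact_force: [0.8, -0.1, 0.5]
finger_gap: 0.998
```

move_arm --dr '[[0,0,0],[0,0,0],[0,0,0],[0,0,0],[0,0,0],[0,0,0],[0,0,0],[0,0,0]]' --translation '[[0,-1,0],[0,-1,0],[0,-1,0],[0,-1,0],[0,-1,0],[1,0,0],[1,0,0],[1,0,0]]' --jaw '[0,0,0,0,0,0,0,0]'

```text
t: 37.05
eef_pos: [0.4599, -0.4003, 0.2134]
tcp_rot: [-89.9, -0.1, -93.7]
contact_force: [-0.1, 0.6, -0.2]
finger_gap: 0.999
```

move_arm --dr '[[0,0,0],[0,0,0],[0,0,0],[0,0,0],[0,0,0],[0,0,0]]' --translation '[[1,-0.5,-0.5],[1,0,-0.5],[1,0,-0.5],[1,0,-0.5],[1,0,0],[0,0,0]]' --jaw '[0,0,0,0,0,0]'

```text
t: 37.65
eef_pos: [0.4007, -0.5233, 0.2252]
tcp_rot: [-90.0, -0.1, -93.9]
contact_force: [-0.6, 0.3, 0.3]
finger_gap: 0.998
```

```bash
python3 - <<'E'
from h import *
p,d=env.camera("top");cv2.imwrite("pics/top2z.png",cv2.resize(p[130:280,150:490],None,fx=2.3,fy=2.3,interpolation=cv2.INTER_CUBIC))
s,_=env.camera("scene");cv2.imwrite("pics/sz2.png",cv2.resize(s[130:280,190:450],None,fx=3,fy=3,interpolation=cv2.INTER_CUBIC))
w=cloud("top",d);z=w[...,2]
m=((z>0.03)&(w[...,0]>0.3)&(w[...,0]<0.9)&(abs(w[...,1])<0.55)).astype(np.uint8)
n,l,st,ce=cv2.connectedComponentsWithStats(m)
for i in range(1,n):
    if st[i,4]>8: q=w[l==i]; print(ce[i],st[i],q[:,:2].mean(0),np.percentile(q[:,2],[10,50,95]))
print(env.get_state()["t"])
E
```

```text
[386.2524 158.3514] [374 147  25  24 313] [ 0.7174 -0.247 ] [0.039  0.0432 0.0507]
[169.2219 193.926 ] [157 183  27  22 338] [0.5992 0.4695] [0.039  0.0675 0.0893]
[356.7376 231.3213] [348 224  18  16 221] [ 0.4756 -0.1435] [0.0612 0.0659 0.0696]
[383.2416 233.318 ] [373 225  21  17 327] [ 0.4692 -0.2308] [0.044  0.0478 0.0543]
[413.3084 234.9252] [406 231  15   9 107] [ 0.4641 -0.3213] [0.0507 0.1002 0.105 ]
[231.6456 239.9451] [223 233  19  15 237] [0.4492 0.2536] [0.0551 0.099  0.1238]
[532.6564 287.9174] [ 445  232  155  101 8833] [ 0.3703 -0.4362] [0.4839 0.5427 0.5803]
[261. 239.] [251 234  21  11 231] [0.4511 0.1682] [0.0448 0.0473 0.0505]
37.75
```

View pics/top2z.png

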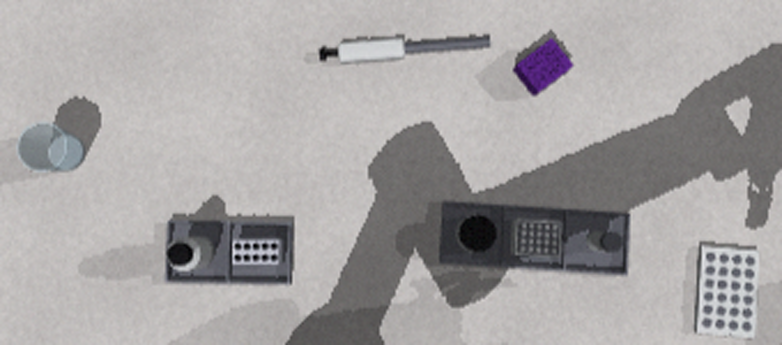

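View pics/sz2.png

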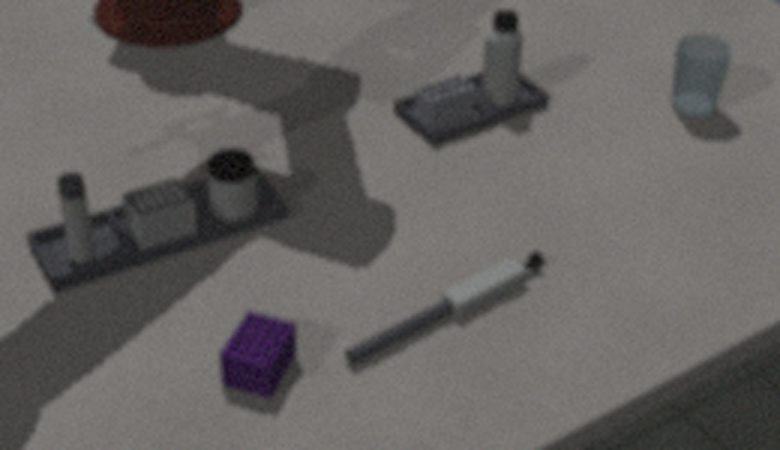

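All five items stand upright, each in its own bay, with tops 4 mm higher than they were on the bench. The beaker and the purple decoy haven't moved in the depth data. The pipette and well plate look undisturbed.

```bash
python3 -c "
from workcell import env
print(env.finish_job())"
```

```text
the job is handed in; nothing more can be done
None
```

I put the tall bottle and the aluminium block in the two-bay tray, and the squat jar, tip box and slim tube in the three-bay tray. I placed them in the order you listed them and handed the job in at about 38 s of the 128 s allowed.

- **Placement:** the last top and scene pictures show all five upright, each in its own bay. Depth put the tops of all five at about the right height for standing on the tray floors (4 mm above bench level), and the gripper was open and well clear.
- **Forces:** the highest wrist force I saw was about 12 N, when setting the bottle down. Forces were only read at the end of each move, so brief peaks in between would not show.
- **Bystanders:** the beaker and the purple look-alike are within about 1.5 mm of where they started. I checked the pipette and the well plate only by eye; both look untouched.
- **Disagreements:** the top and wrist cameras differed by 2–4 mm on some positions. I went in between or used the wrist view, and the clearance in the bays covers that. No check failed.

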